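# Set out the bottling things from the turntable

## Task

Take the things off the turntable and set them out for bottling, all upright on the table: the blue jar in the middle of the cork coaster with the green sieve seated in its mouth, the amber bottle midway between the jar and the spoon rest, and the green bottle midway between the jar and the salt pot, both in line with the coaster's middle. Stand the steel funnel, spout up, straight behind the jar on the coaster's red-striped side, 10 cm from the middle of the coaster to the middle of the funnel. Set the glass down rather than dropping it, and leave the little white dish where it is.

Things in the scene. Friction and masses are not known exactly. Their poses are not given: they have to be found in the camera images.
- jar: open pale-blue glass jar, round, 58 mm outside diameter, 70 mm high, wall 3.5 mm (mouth 51 mm across), about 160 g. Origin: centre of its underside, z up. Starts upright on the turntable.
- sieve: small green plastic sieve, 50 g. Origin: centre of the underside of its round basket (36 mm wide, 42 at the top, 24 deep); flat rim 76 mm wide, 24 to 28 mm up. Handle along its -x, 38 to 88 mm from the axis, 12 wide, 8 thick, mid-height 25 mm up; points to the turntable's middle at the start; stays level if held there. Seated, the basket hangs in the jar, rim on rim, origin 46 mm above the jar's.
- amber_bottle: orange-brown glass bottle with a white flip-top lid, about 140 g: 42 mm diameter up to 70 mm, then a shoulder, lid 27 mm across, 100 mm high overall. Origin: centre of its underside, z up. Starts upright on the turntable.
- green_bottle: dark green glass bottle with a black flip-top lid, same shape, size and mass as the amber one. Origin: centre of its underside, z up. Starts upright on the turntable.
- funnel: stainless steel funnel standing on its wide mouth, spout up, about 90 g: mouth 70 mm across, cone up to 42 mm, then a round spout 14 mm in diameter from 42 to 85 mm height. Origin: centre of the mouth, at the underside, z up. Starts on the turntable.
- coaster: square cork coaster, 90 x 90 mm, 6 mm thick, fixed to the table; a red stripe along one edge (its +x edge, away from the robot) marks the back. Origin: centre of its underside; +x points to the red stripe, y along the row of spoon rest and salt pot.
- spoon_rest: dark wooden rectangular spoon rest with a pale wooden spoon in it, 140 mm (x) by 70 mm (y), about 16 mm high, fixed, on one side of the coaster, its centre about 200 mm from the coaster's, along the coaster's y axis (either way). Origin: centre of its underside.
- salt_pot: round blue ceramic salt pot with a wooden lid and knob, 72 mm diameter, 66 mm high, fixed, on the coaster's other side, its centre about 200 mm from the coaster's. Origin: centre of its underside.
- caddy: round white plastic turntable, fixed (it does not turn), 280 mm diameter; its floor is 25 mm above the table, its rim 33 mm. Origin: centre of its underside. The five things to lay out stand on it in a circle of 95 mm radius.
- dish: small white ceramic dish, 56 mm across, 22 mm high, loose, standing on the table behind one of the two bottle places, about 170 mm from the coaster's centre (a fixed low brass tin, 54 mm across and 28 mm high, stands behind the other). Origin: centre of its underside. Leave it alone.
Mind the look-alikes: they are no part of the job. Leave any purple or yellow look-alike of the jar alone. Of the things that look like the coaster, the smaller one is meant.

How it is judged (in metres and radians):
At the end, for the whole second after the job is handed in: Jar on coaster within 12 mm of centre; sieve seated in it (8 mm off axis, 46+-4 mm above jar origin); each bottle within 116 mm of jar and of its neighbour, 15 mm of the coaster line; funnel at coaster x 100+-15, y 0+-15 mm; bottles and funnel on table; all upright (0.1 rad), still (horizontal distance between jar and coaster below 0.012 m and z of jar in the frame of coaster between 0.002 and 0.01 m and horizontal distance between sieve and jar below 0.008 m and z of sieve in the frame of jar between 0.042 and 0.05 m and horizontal distance between each of amber_bottle, green_bottle and jar below 0.116 m and horizontal distance between amber_bottle and spoon_rest below 0.116 m and height (world z) of each of amber_bottle, green_bottle, funnel below 0.005 m and x of amber_bottle in the frame of coaster between -0.015 and 0.015 m and horizontal distance between green_bottle and salt_pot below 0.116 m and x of green_bottle in the frame of coaster between -0.015 and 0.015 m and x of funnel in the frame of coaster between 0.085 and 0.115 m and y of funnel in the frame of coaster between -0.015 and 0.015 m and angle between each of jar, sieve, amber_bottle, green_bottle, funnel's own z axis and vertical below 0.1 rad and linear speed of each of jar, sieve, amber_bottle, green_bottle, funnel below 0.02 m/s); the robot touches nothing.
It fails at once if the jar is dropped (falls faster than 0.5 m/s, out of the fingers) (linear speed of jar above 0.5 m/s and contact force between jar and the fingers below 0.1 N).
It fails at once if the amber bottle is dropped (falls faster than 0.5 m/s, out of the fingers) (linear speed of amber_bottle above 0.5 m/s and contact force between amber_bottle and the fingers below 0.1 N).
It fails at once if the green bottle is dropped (falls faster than 0.5 m/s, out of the fingers) (linear speed of green_bottle above 0.5 m/s and contact force between green_bottle and the fingers below 0.1 N).
It fails at once if the white dish is moved by more than 15 mm (distance of dish from where it was at the start of the episode above 0.015 m).
It also fails if it takes over 141 s, if anything falls off the work surface, if the arm or the gripper's body presses on something with over 40 N, if the wrist force passes 120 N, or if a joint passes its speed limit or range.

## Robot

A 6-joint arm with a two-finger parallel gripper is mounted at the origin on the work surface. World frame = base frame: x ahead of the robot, y to its left, z up, the work surface at z = 0. Lengths are in m, angles in degrees, forces in N, time in s.
With the tool pointing down it reaches from about 0.375 to 0.9 m from the base axis. Payload 3.1 kg.
Tool frame: the origin (TCP) lies midway between the tips of the shut fingers; the grasp point (between the pads) lies 19 mm behind it; z points along the fingers, y is the line along which they close (so a half turn about z gives the same grasp; the last joint's range is limited). The gripper opens to 85 mm and grips with 20 to 120 N. Pads are 22 mm wide; open, the fingers measure 114 mm over their backs; the gripper's body (76 mm by 85 mm) begins 54 mm behind the grasp point. The pads swing forward as they close: fully open they stand 13 mm farther back than shut.
Start: joints at [-85.514, 30.224, 82.088, -0, 67.689, -10.227], TCP at [0.159, -0.604, 0.231] pointing down, gripper open.
Joint ranges: [-176.69, 176.69], [-43.24, 126.21], [12.49, 139.97], [-82, 262], [0, 151.66], [-163.58, 163.58]. Speed limits (degrees/s): [159.86, 159.86, 180, 180, 180, 180].

## Interface

Orientations are given as a 3x3 rotation matrix whose columns are the frame's x, y, z axes.
In Python, from workcell import r, snapshot, ticket gives the robot as it stands.
- The arm moves only by the tool play_rows, never from a script. Its argument "increments" is one flat list of numbers, 5 for each row, row after row: the gripper's target within -1 to 1 (fully open at 1, half-way at 0, shut at -1), then the shift along the tool's x, y, z in units of 40 mm (1.0 is 40 mm), then the turn about the tool's z in degrees. In form: [claw, tx, ty, tz, spin, claw, tx, ty, tz, spin, ...]. A call has 1 to 12 rows; each row is the pose to reach, as a shift and turn from the pose commanded when the call began, along the tool's axes at that moment; what a row does not reach only later rows make up. A row lasts 1/12 s, in which the tool goes at most 41.7 mm and 7.16 degrees, less where a joint would pass 70% of its speed; a pose out of reach is approached as far as the arm can. A call with a gripper value outside its range is refused whole. The fingers move at their own pace and stop on an object; "squeeze" is the grip in N (left out, the last holds). Time passes only in rows, so rows that repeat a pose let the fingers close. It gives the time, the measured TCP pose, the force, the opening and the grip force at its end, in the units of the state.
- r.observe(): the state, without advancing time (a new reading comes with each control period).
- snapshot(name): name is "scene" or "top" or "wrist"; returns a dict with "img" (384x512x3 uint8, red, green, blue), "camera_matrix" (3x3 intrinsics, pixels), "camera_from_world" (4x4, takes a point from world to camera coordinates). Camera axes: x right, y up, looking along -z (the intrinsics and any distortion apply to the point x, -y, -z); pixel columns grow to the right and rows downward; lengths in m; the calibration is good to about 2 mm. A picture is of the moment at which its call begins. There is no depth.
- ticket.hand_in(): hands the job in; it is judged then, once.
The state is a dict: "clock": time; "joint_pos": joint angles; "joint_vel": joint speeds; "tau": joint torques, N m; "position": TCP position; "orientation": TCP orientation; "contact_force": force on the tool from outside, world axes, zero at the start; "moment": the same for the moment, N m; "finger_gap": finger opening in m; "grip_force": force on a finger pad.
Only numpy, scipy, OpenCV 4.12 (cv2) and the standard library are available. Lean on these libraries where they do the work, as an engineer would, in place of code of your own. Each camera call takes 0.05 s, during which the arm holds its last target. There are 200 camera calls.

## Working session

There is one attempt and no reset: what is moved stays moved. The work goes in short steps, Python scripts to look and compute and a tool call to move; the robot and the scene stay as the last step left them, time stands still between calls to the robot, and variables do not carry over. Pictures are saved under pics/ and viewed, at most 14 in all, crops included, and the job is handed in when it is done.

Besides the shell and the picture viewer there is one more tool, called after ">>>" as name(argument=value, ...), one argument or row to a line, values as JSON. play_rows: Moves the arm, as the interface text tells. Its arguments: {"type":"object","properties":{"increments":{"type":"array"},"squeeze":{"type":"number"}},"required":["increments"]}

```bash
ls; mkdir -p pics
python3 - <<'E'
from workcell import r,snapshot
import cv2,numpy as np,pickle
for n in ["scene","top"]:
    s=snapshot(n); pickle.dump(s,open(f"{n}0.pkl","wb"))
    cv2.imwrite(f"pics/{n}0.png",cv2.resize(s["img"][:,:,::-1],(800,600),interpolation=cv2.INTER_CUBIC))
    print(n,s["camera_matrix"],s["camera_from_world"],s.keys())
o=r.observe();print(o)
E
```

```text
pics
scene [[395.82114804   0.         254.03651723]
 [  0.         395.82114804 187.51256264]
 [  0.           0.           1.        ]] [[-0.32415446  0.94591023  0.01333128  0.15384144]
 [-0.66121309 -0.23662473  0.71190308  0.2761353 ]
 [ 0.67655091  0.22195174  0.70215118 -1.482734  ]
 [ 0.          0.          0.          1.        ]] dict_keys(['img', 'camera_matrix', 'camera_from_world'])
top [[449.42517924   0.         253.4266395 ]
 [  0.         449.42517924 193.85008015]
 [  0.           0.           1.        ]] [[ 0.01483806 -0.99969946 -0.01951448 -0.00271022]
 [ 0.99604704  0.01306878  0.08786065 -0.51072911]
 [-0.08757922 -0.02074103  0.99594161 -1.40655016]
 [ 0.          0.          0.          1.        ]] dict_keys(['img', 'camera_matrix', 'camera_from_world'])
{'clock': 0.1, 'joint_pos': array([-8.55128714e+01,  3.02728059e+01,  8.21490737e+01,  1.03352083e-03,
        6.76879427e+01, -1.02281930e+01]), 'joint_vel': array([ 0.05502374, -0.08179219, -0.14236936,  0.09342426,  0.05078771,
        0.03477965]), 'tau': array([ 3.62812152e-04, -4.43301952e+01, -1.78586447e+01, -2.66443240e-04,
        3.85653373e-03,  8.37596701e-06]), 'position': array([ 0.15873393, -0.60385207,  0.23044024]), 'orientation': array([[ 9.67201627e-01,  2.54009831e-01, -1.33321290e-04],
       [ 2.54009615e-01, -9.67199803e-01,  1.91219014e-03],
       [ 3.56766769e-04, -1.88333831e-03, -9.99998163e-01]]), 'contact_force': array([0.29162876, 0.22011737, 0.12571025]), 'moment': array([-0.02982536, -0.02870402,  0.03184948]), 'grip_force': 0.0, 'finger_gap': 0.08523140020585586}
```

View pics/top0.png

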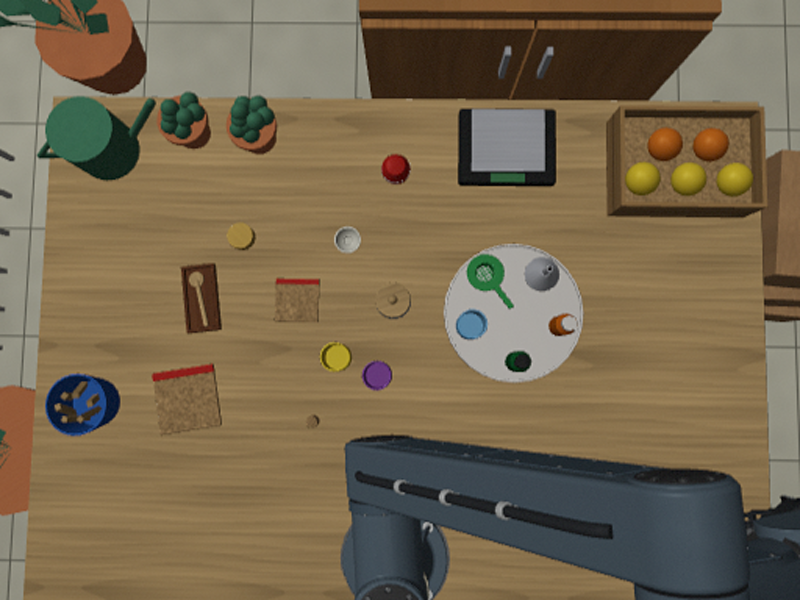

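View pics/scene0.png

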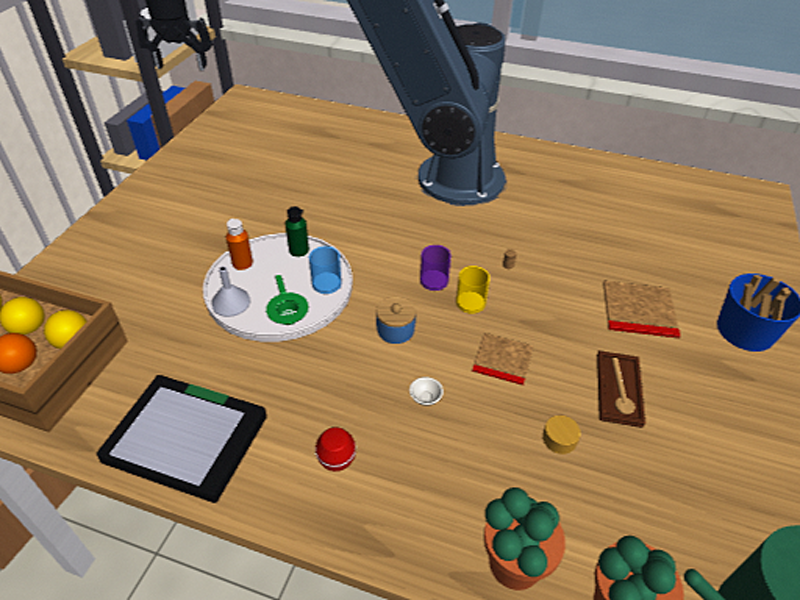

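Top view (800×600). Candidates:
- Jar: blue (471,325), yellow (336,357) and purple (377,376). The blue one is meant.
- Coaster: small (297,300) and big (187,400). The small one is meant.
- Bottles: amber (562,325), green (518,362).
- Sieve (485,270) and funnel (542,272).
- Spoon rest (201,298), salt pot (393,300), white dish (347,239), brass tin (240,236).

Next is a close crop of the top view.

```bash
cat > h.py <<'E'
import numpy as np,cv2,pickle
def ray(s,u,v):
    M=np.array(s["camera_from_world"]);R=M[:3,:3];t=M[:3,3];K=s["camera_matrix"]
    d=np.array([(u-K[0,2])/K[0,0],-(v-K[1,2])/K[1,1],-1.]);return -R.T@t,R.T@d
def at(s,u,v,z):
    c,d=ray(s,u,v);return (c+d*(z-c[2])/d[2])[:2]
def proj(s,p):
    M=np.array(s["camera_from_world"]);q=M[:3,:3]@np.array(p)+M[:3,3];K=s["camera_matrix"]
    return np.array([K[0,0]*q[0]/-q[2]+K[0,2],K[1,1]*-q[1]/-q[2]+K[1,2]])
E
python3 - <<'E'
from h import *
s=pickle.load(open("top0.pkl","rb"));im=s["img"][:,:,::-1]
# crops in native px: table crop x 280..380,y150..250 ; x110..270,y140..250
a=cv2.resize(im[150:250,275:385],None,fx=7,fy=6,interpolation=cv2.INTER_CUBIC) if 0 else cv2.resize(im[150:250,275:385],None,fx=6,fy=6,interpolation=cv2.INTER_CUBIC)
b=cv2.resize(im[140:260,110:270],None,fx=5,fy=5,interpolation=cv2.INTER_CUBIC)
cv2.imwrite("pics/cropA.png",a);cv2.imwrite("pics/cropB.png",b)
k=.64
for n,u,v,z in [("jar",471,325,.095),("sieve",485,270,.053),("amber",568,324,.125),("green",520,362,.125),("funnel",547,269,.11),("coaster",297,300,.006),("spoon",201,298,.01),("pot",393,300,.08),("dish",347,239,.02),("tin",240,236,.028),("yellow",336,357,.07),("purple",377,376,.07),("cad",513,313,.033)]:
    print(n,at(s,u*k,v*k,z).round(3))
E
```

```text
jar [ 0.464 -0.142]
sieve [ 0.576 -0.173]
amber [ 0.466 -0.321]
green [ 0.394 -0.231]
funnel [ 0.572 -0.285]
coaster [0.515 0.209]
spoon [0.517 0.408]
pot [0.511 0.009]
dish [0.642 0.107]
tin [0.644 0.327]
yellow [0.399 0.119]
purple [0.363 0.038]
cad [ 0.492 -0.231]
```

View pics/cropA.png

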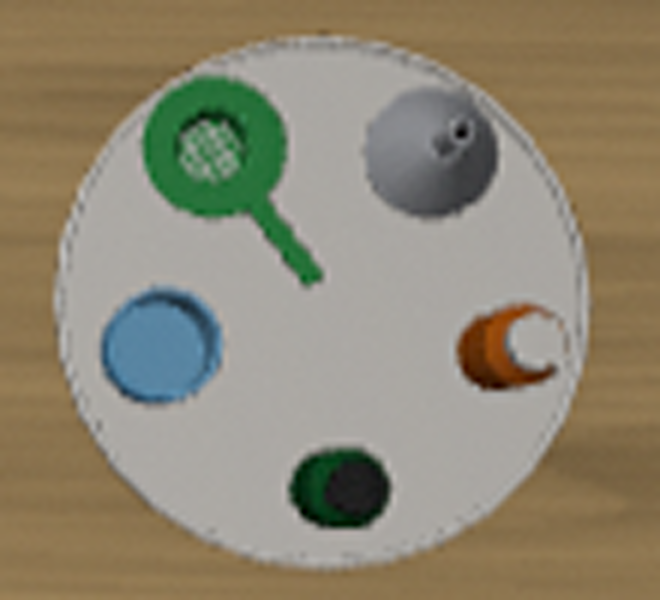

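View pics/cropB.png

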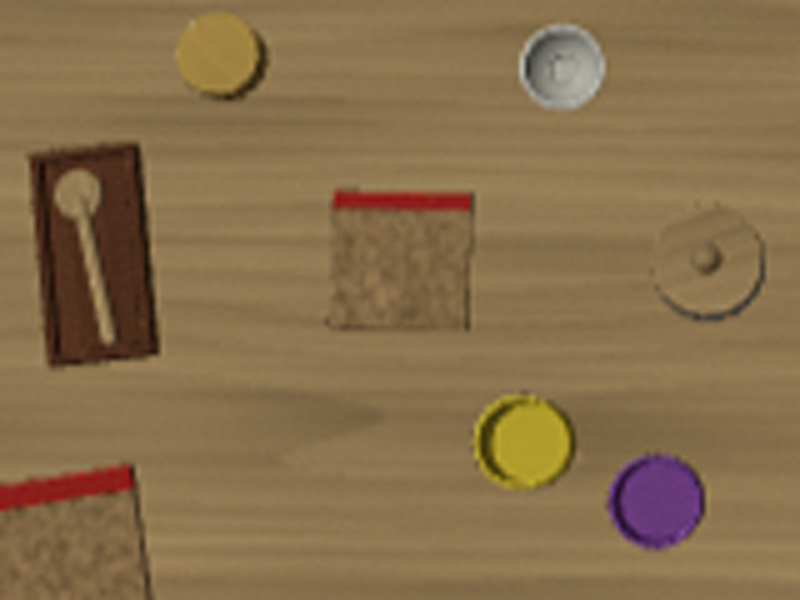

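Crop A centres: jar (162,346), green cap (357,487), amber cap (538,343), funnel spout (461,131), sieve rim (215,147) with its handle tip at (314,280). Crop B shows the small coaster with corners (334,190), (473,194), (468,329) and (330,325), and the pot lid at about (710,263). I'll refine these numbers now.

Run:
```python
from h import *
s=pickle.load(open("top0.pkl","rb"))
A=lambda u,v,z:at(s,275+(u+.5)/6-.5,150+(v+.5)/6-.5,z)
B=lambda u,v,z:at(s,110+(u+.5)/5-.5,140+(v+.5)/5-.5,z)
c=A(322,302,.033)
P=dict(jar=A(162,346,.095),green=A(357,487,.125),amber=A(538,343,.125),funnel=A(461,131,.11),funnelb=A(431.5,152,.025),sieve=A(215.5,146.5,.053))
print("cad",c.round(4))
for n,p in P.items():print(n,p.round(4),"r",np.linalg.norm(p-c).round(4),"ang",np.degrees(np.arctan2(*(p-c)[::-1])).round(1))
t=A(314,280,.05);d=t-P["sieve"];print("handle",t,np.linalg.norm(d),np.degrees(np.arctan2(d[1],d[0])))
C=[B(334,190,.006),B(473,194,.006),B(468,329,.006),B(330,325,.006)]
print("coaster",np.mean(C,0).round(4),[np.linalg.norm(C[i]-C[i-1]).round(4) for i in range(4)])
e=(C[0]+C[1]-C[2]-C[3]);f=C[0]-C[1]+C[3]-C[2];print("yaw",np.degrees(np.arctan2(e[1],e[0])),np.degrees(np.arctan2(-f[0],f[1])))
print("pot",B(710,263,.06),"knob",B(707,258,.08),"spoon",np.mean([B(30,157,.016),B(138,144,.016),B(159,353,.016),B(51,366,.016)],0),"dish",B(563,67,.022),"yel",B(525,441,.07))
```

```text
cad [ 0.4937 -0.2312]
jar [ 0.4658 -0.1423] r 0.0931 ang 107.4
green [ 0.3967 -0.2348] r 0.0971 ang -177.9
amber [ 0.468  -0.3229] r 0.0952 ang -105.7
funnel [ 0.5741 -0.2889] r 0.0989 ang -35.7
funnelb [ 0.5747 -0.2901] r 0.1001 ang -36.0
sieve [ 0.5724 -0.1731] r 0.0978 ang 36.4
handle [ 0.50380692 -0.22458754] 0.08578585722611261 -143.14210171081493
coaster [0.5172 0.2101] [np.float64(0.0876), np.float64(0.0903), np.float64(0.0875), np.float64(0.0892)]
yaw -0.34190099061334234 -0.91035804078466
pot [0.51247092 0.00938291] knob [0.5136808  0.01076237] spoon [0.51678381 0.40627589] dish [0.6410964  0.10666655] yel [0.40076049 0.12064641]
```

>>> play_rows(
  increments=[1,10.34,-9.22,1.0,14.7,1,10.34,-9.22,1.0,14.7,1,10.34,-9.22,1.0,14.7,1,10.34,-9.22,1.0,14.7,1,10.34,-9.22,1.0,14.7,1,10.34,-9.22,1.0,14.7,1,10.34,-9.22,1.0,14.7,1,10.34,-9.22,1.0,14.7,1,10.34,-9.22,1.0,14.7,1,10.34,-9.22,1.0,14.7,1,10.34,-9.22,1.0,14.7,1,10.34,-9.22,1.0,14.7],
  squeeze=35,
)

```text
clock: 1.1
position: [0.435, -0.187, 0.1951]
orientation: [[1.0, -0.0, -0.0], [-0.0, -1.0, 0.0], [-0.0, -0.0, -1.0]]
contact_force: [-0.4, -0.1, -0.8]
finger_gap: 0.0857
grip_force: 0.0
```

>>> play_rows(
  increments=[1,0.75,-1.12,0.4,0,1,0.75,-1.12,0.4,0,1,0.75,-1.12,0.4,0,1,0.75,-1.12,0.4,0,1,0.75,-1.12,0.4,0],
)

```text
clock: 1.52
position: [0.4642, -0.1447, 0.1793]
orientation: [[1.0, 0.0, -0.0], [0.0, -1.0, -0.0], [-0.0, 0.0, -1.0]]
contact_force: [-0.7, -0.1, 0.7]
finger_gap: 0.0857
grip_force: 0.0
```

Run:
```python
from workcell import r,snapshot
from h import *
s=snapshot("wrist");pickle.dump(s,open("w1.pkl","wb"));o=r.observe()
print(o["position"],o["orientation"].round(4))
im=cv2.resize(s["img"][:,:,::-1],(800,600),interpolation=cv2.INTER_CUBIC)
for n,p in dict(jar=(.4655,-.142,.095),sieve=(.5724,-.1731,.053),tip=(.504,-.2246,.05),green=(.3967,-.2348,.125)).items():
    q=proj(s,p)*800/512;print(n,q);cv2.drawMarker(im,(int(q[0]),int(q[1])),(0,0,255),0,16,1)
cv2.imwrite("pics/w1.png",im)
```

```text
[ 0.46417026 -0.1451469   0.17948572] [[ 1.e+00 -1.e-03  1.e-04]
 [-1.e-03 -1.e+00 -5.e-04]
 [ 1.e-04  5.e-04 -1.e+00]]
jar [397.25319166 303.03129447]
sieve [449.50093937 110.98574334]
tip [523.84327616 225.33395264]
green [562.47015513 436.40281702]
```

View pics/w1.png

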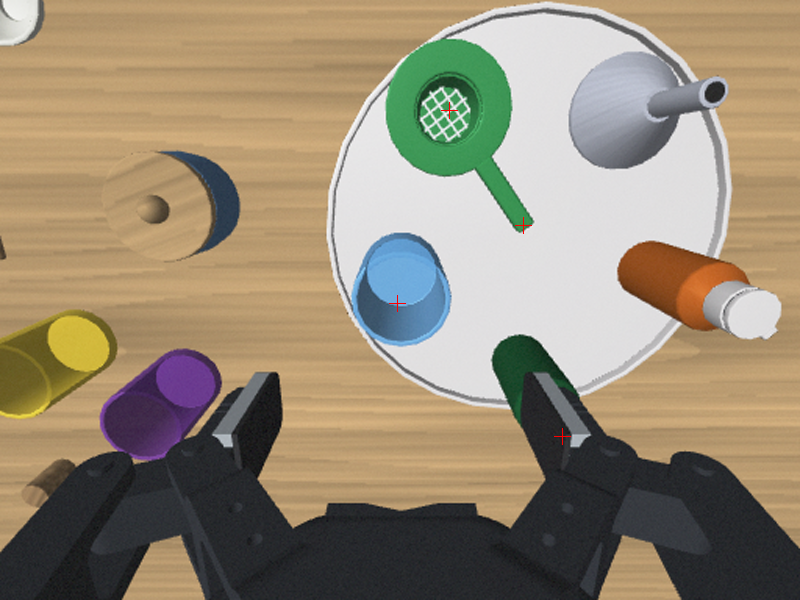

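>>> play_rows(
  increments=[1,0.07,-0.05,0.5,0,1,0.07,-0.05,1.2,0,1,0.07,-0.05,1.9,0,1,0.07,-0.05,2.6,0,1,0.07,-0.05,3.1,0,1,0.07,-0.05,3.36,0,1,0.07,-0.05,3.36,0,1,0.07,-0.05,3.36,0],
)

```text
clock: 2.23
position: [0.4672, -0.1431, 0.0451]
orientation: [[1.0, -0.001, -0.0], [-0.001, -1.0, -0.0], [-0.0, 0.0, -1.0]]
contact_force: [1.1, 0.4, 0.3]
finger_gap: 0.0848
grip_force: 0.0
```

>>> play_rows(
  increments=[-0.2,0,0,0,0,-0.2,0,0,0,0,-0.2,0,0,0,0,-0.2,0,0,0,0,-0.2,0,0,0,0,-0.2,0,0,0,0,-0.2,0,0,0,0,-0.2,0,0,0,0],
)

```text
clock: 2.9
position: [0.4683, -0.1429, 0.0466]
orientation: [[1.0, 0.001, 0.003], [0.001, -1.0, -0.002], [0.003, 0.002, -1.0]]
contact_force: [-0.4, -2.0, 6.3]
finger_gap: 0.058
grip_force: 37.0
```

>>> play_rows(
  increments=[-0.2,0,0,-0.4,0,-0.2,0,0,-1.0,0,-0.2,0,0,-1.7,0,-0.2,0,0,-2.4,0,-0.2,0.0,-0.3,-3.0,0,-0.2,0.15,-1.0,-3.2,0,-0.2,0.3,-1.8,-3.2,0,-0.2,0.45,-2.6,-3.2,0,-0.2,0.6,-3.4,-3.2,0,-0.2,0.75,-4.2,-3.2,0,-0.2,0.9,-5.0,-3.2,0,-0.2,1.05,-5.8,-3.2,0],
)

```text
clock: 3.9
position: [0.509, 0.0917, 0.1736]
orientation: [[1.0, 0.001, 0.001], [0.001, -1.0, -0.0], [0.001, 0.0, -1.0]]
contact_force: [-0.1, -0.4, -1.1]
finger_gap: 0.0586
grip_force: 38.3
```

>>> play_rows(
  increments=[-0.2,0.1,-0.8,0,0,-0.2,0.2,-1.6,0,0,-0.2,0.2,-2.3,0,0,-0.2,0.2,-2.8,0,0,-0.2,0.2,-3.02,0,0,-0.2,0.2,-3.02,0,0,-0.2,0.2,-3.02,0,0],
)

```text
clock: 4.48
position: [0.5168, 0.2104, 0.1731]
orientation: [[1.0, 0.001, -0.0], [0.001, -1.0, -0.001], [-0.0, 0.001, -1.0]]
contact_force: [-0.3, 0.2, -1.9]
finger_gap: 0.0583
grip_force: 38.3
```

Run:
```python
from workcell import r,snapshot
from h import *
s=snapshot("wrist");pickle.dump(s,open("w2.pkl","wb"));o=r.observe()
print(o["position"],o["grip_force"],o["finger_gap"])
im=cv2.resize(s["img"][:,:,::-1],(800,600),interpolation=cv2.INTER_CUBIC)
for p in [(.517,.210,.006),(.562,.255,.006),(.562,.165,.006),(.472,.255,.006),(.472,.165,.006)]:
    q=proj(s,p)*800/512;cv2.drawMarker(im,(int(q[0]),int(q[1])),(255,0,0),0,16,1)
print(proj(s,(o["position"][0],o["position"][1],o["position"][2]+.05))*800/512)
cv2.imwrite("pics/w2.png",im)
```

```text
[0.516898   0.20975867 0.17301116] 38.30229219049215 0.05801027059391319
[405.96281427 465.25280414]
```

View pics/w2.png

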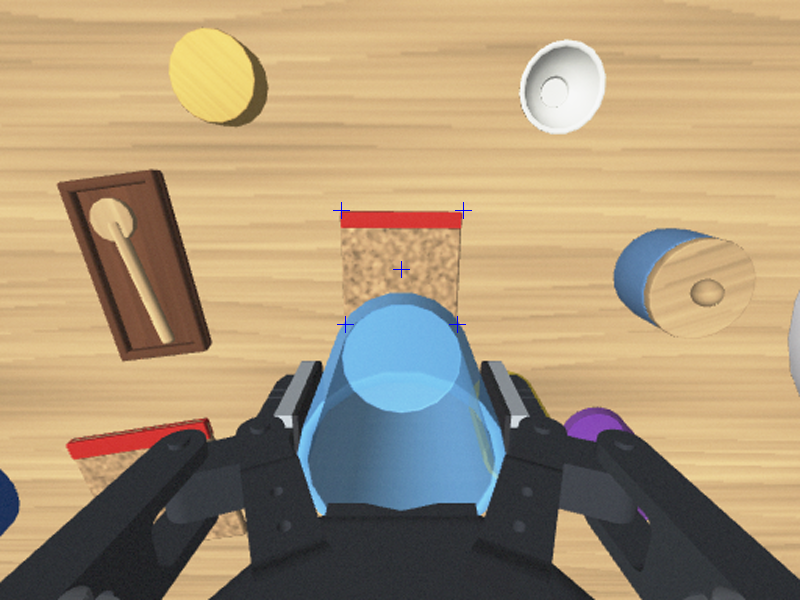

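>>> play_rows(
  increments=[-0.2,0,0,0.4,0,-0.2,0,0,1.0,0,-0.2,0,0,1.6,0,-0.2,0,0,2.2,0,-0.2,0,0,2.8,0,-0.2,0,0,3.2,0,-0.2,0,0,3.4,0,-0.2,0,0,3.52,0,-0.2,0,0,3.58,0,-0.2,0,0,3.62,0,-0.2,0,0,3.64,0,-0.2,0,0,3.64,0],
)

```text
clock: 5.53
position: [0.5178, 0.2107, 0.0281]
orientation: [[1.0, 0.0, 0.002], [0.0, -1.0, 0.0], [0.002, -0.0, -1.0]]
contact_force: [0.2, -0.4, -1.1]
finger_gap: 0.0577
grip_force: 38.3
```

Run:
```python
from workcell import r
from h import *
o=r.observe();print(o["position"],o["contact_force"],o["orientation"][:,2])
s=pickle.load(open("w2.pkl","rb"))
for x in (-.006,-.003,0,.003,.006): print(x,proj(s,(.5169+x+.029,.2098,.152))*800/512, proj(s,(.5169+x,.2098,.156))*800/512)
```

```text
[0.51781339 0.21074183 0.02810092] [ 0.24989293 -0.43016223 -1.14350209] [ 1.62939900e-03  2.82818500e-04 -9.99998633e-01]
-0.006 [403.96335136 302.08708929] [403.74708183 368.95203572]
-0.003 [403.99494431 295.24918382] [403.77667369 362.6502229 ]
0 [404.02687288 288.33863693] [403.80657101 356.28336076]
0.003 [404.05914246 281.35428491] [403.83677854 349.85043688]
0.006 [404.09175852 274.29493904] [403.86730113 343.35041772]
```

>>> play_rows(
  increments=[-0.2,0.02,0,0.03,0,-0.2,0.02,0,0.05,0,-0.2,0.02,0,0.05,0,-0.2,0.02,0,0.05,0],
)

```text
clock: 5.87
position: [0.518, 0.2109, 0.0276]
orientation: [[1.0, 0.001, 0.001], [0.001, -1.0, 0.0], [0.001, -0.0, -1.0]]
contact_force: [-4.4, -1.0, 10.6]
finger_gap: 0.0585
grip_force: 39.2
```

>>> play_rows(
  increments=[0.5,0,0,0,0,0.8,0,0,0,0,1,0,0,0,0,1,0,0,0,0,1,0,0,0,0,1,0,0,-0.4,0,1,0,0,-1.2,0,1,0,0,-2.2,0,1,0,0,-3.2,0,1,0,0,-4.0,0,1,0,0,-4.0,0,1,0,0,-4.0,0],
)

```text
clock: 6.87
position: [0.5193, 0.211, 0.1875]
orientation: [[1.0, 0.0, 0.005], [0.0, -1.0, 0.001], [0.005, -0.001, -1.0]]
contact_force: [0.2, -1.0, -0.5]
finger_gap: 0.085
grip_force: 0.0
```

Run:
```python
from workcell import r,snapshot
from h import *
s=snapshot("wrist");pickle.dump(s,open("w3.pkl","wb"));o=r.observe();print(o["position"],o["finger_gap"])
im=s["img"][:,:,::-1]
print(proj(s,(.517,.210,.076)), proj(s,(.517,.210,.0095)))
q=proj(s,(.517,.210,.076));u,v=int(q[0]),int(q[1])
x0,y0=max(u-75,0),max(v-75,0);c=cv2.resize(im[y0:y0+150,x0:x0+150],None,fx=4,fy=4,interpolation=cv2.INTER_CUBIC)
print(x0,y0)
for x,y in [(0,0),(.029,0),(-.029,0),(0,.029),(0,-.029)]:
    a=(proj(s,(.517+x,.21+y,.076))-[x0,y0])*4+1.5;cv2.drawMarker(c,(int(a[0]),int(a[1])),(0,0,255),0,12,1)
cv2.imwrite("pics/w3.png",c)
```

```text
[0.51788746 0.21069443 0.18564163] 0.08531400686026828
[258.26768382 189.30146887] [257.95518864 173.36904086]
183 114
```

View pics/w3.png

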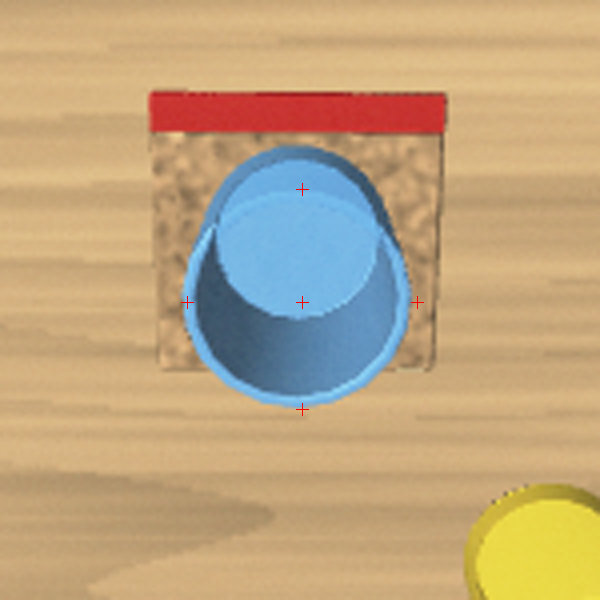

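>>> play_rows(
  increments=[0,0.09,0.9,0,-6,0,0.09,1.9,0,-12,0,0.09,2.9,0,-18,0,0.09,3.9,0,-24,0,0.09,4.9,0,-30,0,0.09,5.9,0,-36.5,0,0.09,6.9,0,-36.5,0,0.09,7.9,0,-36.5,0,0.09,8.9,0.2,-36.5,0,0.09,9.9,0.6,-36.5,0,0.09,10.5,1.0,-36.5,0,0.09,10.57,1.2,-36.5],
)

```text
clock: 7.92
position: [0.5204, -0.2165, 0.1336]
orientation: [[0.807, 0.591, -0.003], [0.591, -0.807, 0.001], [-0.002, -0.002, -1.0]]
contact_force: [0.7, 0.2, -0.1]
finger_gap: 0.0429
grip_force: 0.0
```

>>> play_rows(
  increments=[0,0,0,0,0,0,0,0,0,0,0,0,0,0,0],
)

```text
clock: 8.17
position: [0.5211, -0.2104, 0.1367]
orientation: [[0.803, 0.596, -0.002], [0.596, -0.803, 0.002], [-0.001, -0.002, -1.0]]
contact_force: [0.3, 0.6, 0.5]
finger_gap: 0.0428
grip_force: 0.0
```

Run:
```python
from workcell import r,snapshot
from h import *
s=snapshot("wrist");pickle.dump(s,open("w4.pkl","wb"));o=r.observe();print(o["position"],o["finger_gap"],o["orientation"].round(4))
im=cv2.resize(s["img"][:,:,::-1],(800,600),interpolation=cv2.INTER_CUBIC)
for n,p in dict(sieve=(.5745,-.173,.053),tip=(.5038,-.2254,.054),g=(.5214,-.2123,.054)).items():
    q=proj(s,p)*800/512;print(n,q);cv2.drawMarker(im,(int(q[0]),int(q[1])),(0,0,255),0,16,1)
cv2.imwrite("pics/w4.png",im)
```

```text
[ 0.52156579 -0.2104784   0.13729018] 0.04262574135261553 [[ 8.027e-01  5.964e-01 -7.000e-04]
 [ 5.964e-01 -8.027e-01  8.000e-04]
 [-1.000e-04 -1.000e-03 -1.000e+00]]
sieve [405.08716103 190.09113802]
tip [404.43411358 342.91302177]
g [404.50929111 308.03960364]
```

View pics/w4.png

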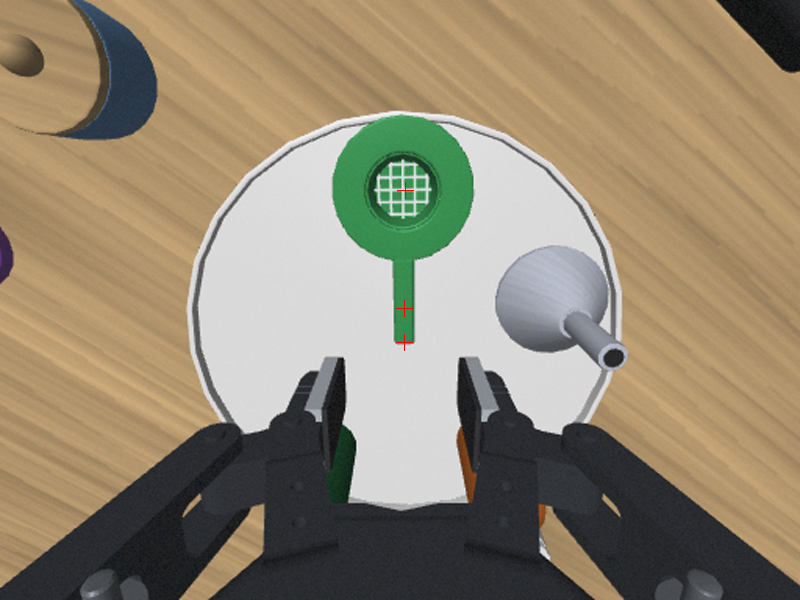

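>>> play_rows(
  increments=[0,0,0,0.5,0,0,0,0,1.2,0,0,0,0,1.9,0,0,0,0,2.4,0,0,0,0,2.64,0,0,0,0,2.64,0,0,0,0,2.64,0,-1,0,0,2.64,0,-1,0,0,2.64,0,-1,0,0,2.64,0,-1,0,0,2.64,0,-1,0,0,2.64,0],
)

```text
clock: 9.22
position: [0.5224, -0.2127, 0.0327]
orientation: [[0.804, 0.595, 0.002], [0.595, -0.804, -0.001], [0.001, 0.002, -1.0]]
contact_force: [0.7, -0.8, 2.9]
finger_gap: 0.0109
grip_force: 37.5
```

>>> play_rows(
  increments=[-1,0,0,0,0,-1,0,0,0,0,-1,0,0,-0.2,0,-1,0,0,-0.8,0,-1,0,0,-1.5,0,-1,0,0,-2.3,0,-1,0,0,-3.2,0,-1,0,0,-3.8,0,-1,0,0,-3.8,0,-1,0,0,-3.8,0],
)

```text
clock: 10.05
position: [0.5219, -0.2122, 0.1852]
orientation: [[0.804, 0.595, 0.002], [0.595, -0.804, -0.001], [0.001, 0.002, -1.0]]
contact_force: [-0.9, 0.7, -0.4]
finger_gap: 0.0108
grip_force: 37.1
```

>>> play_rows(
  increments=[-1,0.3,-0.6,0,3,-1,0.7,-1.4,0,6,-1,1.1,-2.2,0,9,-1,1.5,-3.0,0,12,-1,1.9,-3.8,0,15,-1,2.4,-4.6,0,18,-1,2.8,-5.4,0,21,-1,3.2,-6.2,0,24,-1,3.6,-7.0,0,27,-1,4.0,-7.8,0,30,-1,4.4,-8.6,0,33,-1,4.88,-9.55,0,36.5],
)

```text
clock: 11.05
position: [0.4492, 0.2109, 0.1818]
orientation: [[1.0, -0.003, -0.005], [-0.003, -1.0, -0.002], [-0.005, 0.002, -1.0]]
contact_force: [-0.2, -0.1, -0.7]
finger_gap: 0.0114
grip_force: 37.2
```

>>> play_rows(
  increments=[-1,0,0,0,0,-1,0,0,0,0,-1,0,0,0,0,-1,0,0,0,0],
)

```text
clock: 11.38
position: [0.451, 0.2089, 0.1828]
orientation: [[1.0, -0.001, -0.002], [-0.001, -1.0, -0.001], [-0.002, 0.001, -1.0]]
contact_force: [-0.4, 0.6, -0.0]
finger_gap: 0.0108
grip_force: 37.1
```

Run:
```python
from workcell import r,snapshot
from h import *
s=snapshot("wrist");pickle.dump(s,open("w5.pkl","wb"));o=r.observe();p=o["position"];print(p,o["finger_gap"],o["orientation"].round(4))
im=cv2.resize(s["img"][:,:,::-1],(800,600),interpolation=cv2.INTER_CUBIC)
for n,q in dict(sieve=(p[0]+.0665,p[1]+.001,p[2]+.022),L=(p[0]+.0665,p[1]+.039,p[2]+.022),R=(p[0]+.0665,p[1]-.037,p[2]+.022),F=(p[0]+.1045,p[1]+.001,p[2]+.022)).items():
    q=proj(s,q)*800/512;print(n,q);cv2.drawMarker(im,(int(q[0]),int(q[1])),(0,0,255),0,16,1)
cv2.imwrite("pics/w5.png",im)
```

```text
[0.45132846 0.20872477 0.18306698] 0.011109902294498356 [[ 1.0e+00 -1.6e-03 -1.7e-03]
 [-1.6e-03 -1.0e+00 -7.0e-04]
 [-1.7e-03  7.0e-04 -1.0e+00]]
sieve [400.67791837 205.69883852]
L [267.90819784 205.72341597]
R [533.33112154 205.67428263]
F [400.65622012  55.84694718]
```

View pics/w5.png

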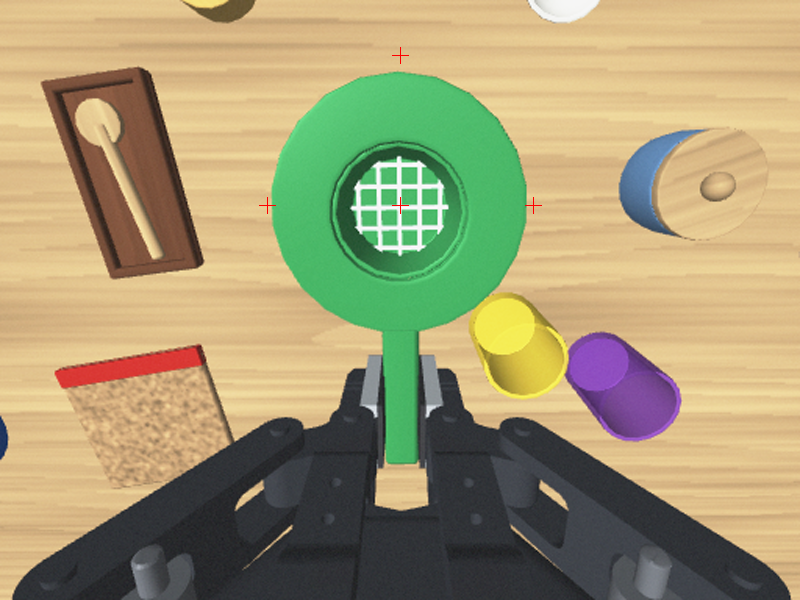

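```bash
cat > fit.py <<'E'
from h import *
from scipy.optimize import least_squares
def rim(s,c0,handle_dir,tilt=True):
    im=cv2.cvtColor(s["img"],cv2.COLOR_RGB2HSV)
    m=cv2.inRange(im,(55,120,60),(85,255,255))
    q=proj(s,c0);n,l,st,ce=cv2.connectedComponentsWithStats(m)
    i=1+np.argmax(st[1:,4]);C=max(cv2.findContours((l==i).astype(np.uint8),cv2.RETR_EXTERNAL,cv2.CHAIN_APPROX_NONE)[0],key=len)[:,0].astype(float)
    hd=np.array(handle_dir)/np.linalg.norm(handle_dir)
    hp=proj(s,np.array(c0)+.038*np.r_[hd,0]);a=(C-q)@((hp-q)/np.linalg.norm(hp-q))
    C=C[a<.7*np.linalg.norm(hp-q)]
    a=np.linspace(0,2*np.pi,361)
    def model(p):
        x=np.r_[hd,-p[3]];x/=np.linalg.norm(x);y=np.array([-hd[1],hd[0],0])
        P=np.array(p[:3])+.038*(np.cos(a)[:,None]*x+np.sin(a)[:,None]*y)
        return np.array([proj(s,k) for k in P])
    from scipy.spatial import cKDTree
    f=lambda p:cKDTree(model(p)).query(C)[0]
    r=least_squares(lambda p:np.r_[f(p if tilt else np.r_[p[:3],0]),(p[3])*5],np.r_[c0,0.])
    return r.x,np.sqrt(np.mean(f(r.x)**2))
E
python3 - <<'E'
from fit import *
print(rim(pickle.load(open("w4.pkl","rb")),(.575,-.172,.053),(-.8,-.6)))
print(rim(pickle.load(open("w5.pkl","rb")),(.518,.211,.203),(-1,0)))
E
```

```text
(array([ 0.5739122 , -0.17154203,  0.0464806 , -0.19031468]), np.float64(0.37125793572843835))
(array([ 0.51741304,  0.21039957,  0.19905769, -0.22384915]), np.float64(0.5644003457102349))
```

>>> play_rows(
  increments=[-1,0.01,-0.01,0.4,0,-1,0.01,-0.01,0.9,0,-1,0.01,-0.01,1.4,0,-1,0.01,-0.01,1.9,0,-1,0.01,-0.01,2.3,0,-1,0.01,-0.01,2.6,0,-1,0.01,-0.01,2.8,0,-1,0.01,-0.01,2.9,0,-1,0.01,-0.01,2.96,0,-1,0.01,-0.01,2.98,0,-1,0.01,-0.01,2.98,0,-1,0.01,-0.01,2.98,0],
)

```text
clock: 12.43
position: [0.4523, 0.2106, 0.0651]
orientation: [[1.0, 0.0, 0.001], [0.0, -1.0, 0.0], [0.001, -0.0, -1.0]]
contact_force: [0.6, 0.0, -0.4]
finger_gap: 0.011
grip_force: 37.1
```

>>> play_rows(
  increments=[-1,-0.01,0.02,0.04,0,-1,-0.01,0.02,0.08,0,-1,-0.01,0.02,0.12,0,-1,-0.01,0.02,0.12,0,-1,-0.01,0.02,0.12,0],
)

```text
clock: 12.85
position: [0.4515, 0.2099, 0.06]
orientation: [[1.0, 0.0, 0.0], [0.0, -1.0, 0.0], [0.0, -0.0, -1.0]]
contact_force: [-0.9, 0.3, 3.5]
finger_gap: 0.0112
grip_force: 37.5
```

>>> play_rows(
  increments=[-0.7,0,0,0,0,-0.5,0,0,0,0,-0.3,0,0,0,0,-0.2,0,0,0,0,-0.2,0,0,-0.3,0,-0.2,0,0,-1.0,0,-0.2,0,0,-1.9,0,-0.2,0,0,-2.8,0,-0.2,0,0,-3.2,0,-0.2,0,0,-3.2,0,-0.2,0,0,-3.2,0],
)

```text
clock: 13.77
position: [0.4518, 0.2099, 0.1885]
orientation: [[1.0, 0.0, 0.002], [0.0, -1.0, 0.001], [0.002, -0.001, -1.0]]
contact_force: [-0.2, -1.1, -0.9]
finger_gap: 0.0339
grip_force: 0.0
```

Run:
```python
from workcell import r,snapshot
from fit import *
s=snapshot("wrist");o=r.observe();p=o["position"];print(p,o["finger_gap"])
print(rim(s,(.518,.211,.080),(-1,0)))
im=cv2.resize(s["img"][:,:,::-1],(640,480),interpolation=cv2.INTER_CUBIC)
cv2.imwrite("pics/w6.png",im)
```

```text
[0.45084062 0.20964401 0.18737507] 0.03410618082335497
(array([ 0.51644945,  0.21103768,  0.07258446, -0.17170337]), np.float64(0.36728698908425395))
```

View pics/w6.png

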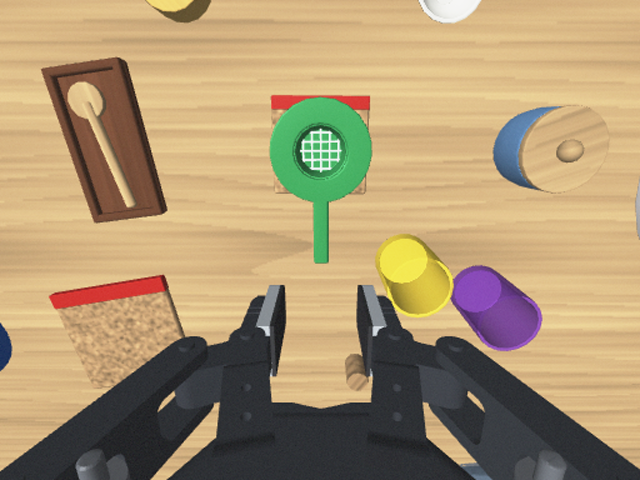

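The sieve is seated level in the jar on the coaster: rim centre at about (321,150) in the 640×480 view, handle pointing towards the robot. Amber bottle next.

>>> play_rows(
  increments=[1,0.0,1,0,0,1,0.0,2,0,0,1,0.1,3,0,0,1,0.1,4,0,0,1,0.2,5,0,0,1,0.2,6,0,0,1,0.3,7,0,0,1,0.3,8,0,0,1,0.4,9,0,0,1,0.4,10,0,0,1,0.4,11,0,0,1,0.4,12,0,0],
)

```text
clock: 14.82
position: [0.466, -0.2714, 0.1854]
orientation: [[1.0, -0.0, -0.004], [-0.0, -1.0, 0.003], [-0.004, -0.003, -1.0]]
contact_force: [0.2, 0.5, 0.6]
finger_gap: 0.0855
grip_force: 0.0
```

>>> play_rows(
  increments=[1,0,0.8,0,0,1,0,1.25,0,0,1,0,1.3,0,0,1,0,1.3,0,0,1,0,1.3,0,0],
)

```text
clock: 15.23
position: [0.4667, -0.3199, 0.1865]
orientation: [[1.0, 0.001, -0.003], [0.001, -1.0, 0.003], [-0.003, -0.004, -1.0]]
contact_force: [0.1, 0.3, -0.4]
finger_gap: 0.0855
grip_force: 0.0
```

Run:
```python
from workcell import r,snapshot
from h import *
s=snapshot("wrist");pickle.dump(s,open("w7.pkl","wb"));o=r.observe();p=o["position"];print(p,o["finger_gap"])
im=cv2.resize(s["img"][:,:,::-1],(800,600),interpolation=cv2.INTER_CUBIC)
for n,q in dict(amber=(.467,-.3225,.125),base=(.467,-.3225,.025),green=(.397,-.233,.125),fun=(.573,-.288,.11)).items():
    q=proj(s,q)*800/512;print(n,q);cv2.drawMarker(im,(int(q[0]),int(q[1])),(0,0,255),0,16,1)
cv2.imwrite("pics/w7.png",im)
```

```text
[ 0.46696608 -0.31964636  0.18685888] 0.08497535672675004
amber [407.41855355 318.50069629]
base [405.81128678 271.19547883]
green [252.25485426 431.06005154]
fun [337.12689033 102.32278705]
```

View pics/w7.png

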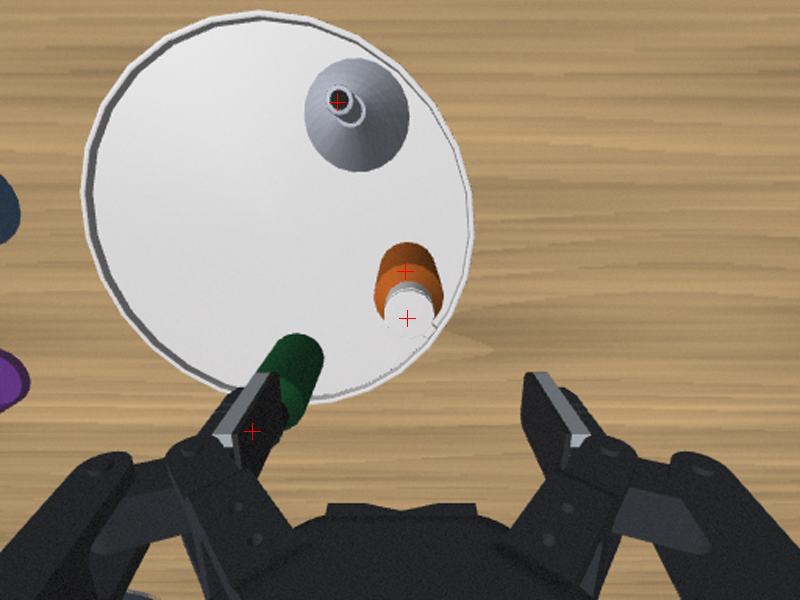

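>>> play_rows(
  increments=[1,0.05,0.09,0.4,0,1,0.05,0.09,1.0,0,1,0.05,0.09,1.7,0,1,0.05,0.09,2.4,0,1,0.05,0.09,2.9,0,1,0.05,0.09,3.22,0,1,0.05,0.09,3.22,0,1,0.05,0.09,3.22,0],
)

```text
clock: 15.95
position: [0.4694, -0.3237, 0.0586]
orientation: [[1.0, 0.002, -0.002], [0.002, -1.0, 0.002], [-0.002, -0.002, -1.0]]
contact_force: [-0.1, 1.1, 0.5]
finger_gap: 0.0852
grip_force: 0.0
```

>>> play_rows(
  increments=[-0.5,0,0,0,0,-0.5,0,0,0,0,-0.5,0,0,0,0,-0.5,0,0,0,0,-0.5,0,0,0,0,-0.5,0,0,0,0,-0.5,0,0,0,0,-0.5,0,0,0,0],
)

```text
clock: 16.62
position: [0.47, -0.3259, 0.0602]
orientation: [[1.0, -0.0, 0.001], [-0.0, -1.0, -0.001], [0.001, 0.001, -1.0]]
contact_force: [-0.1, 2.5, 6.1]
finger_gap: 0.0415
grip_force: 34.9
```

>>> play_rows(
  increments=[-0.5,0,0,-0.4,0,-0.5,0,0,-1.0,0,-0.5,0,0,-1.7,0,-0.5,0,0,-2.4,0,-0.5,0.0,-0.4,-3.0,0,-0.5,0.15,-1.1,-3.4,0,-0.5,0.3,-1.9,-3.5,0,-0.5,0.45,-2.8,-3.5,0,-0.5,0.6,-3.7,-3.5,0,-0.5,0.75,-4.6,-3.5,0,-0.5,0.9,-5.5,-3.5,0,-0.5,1.05,-6.4,-3.5,0],
)

```text
clock: 17.62
position: [0.5111, -0.0682, 0.199]
orientation: [[1.0, -0.0, -0.0], [-0.0, -1.0, -0.0], [-0.0, 0.0, -1.0]]
contact_force: [0.6, 0.5, -2.1]
finger_gap: 0.0412
grip_force: 35.9
```

>>> play_rows(
  increments=[-0.5,0.15,-0.9,0,0,-0.5,0.15,-1.8,0,0,-0.5,0.15,-2.7,0,0,-0.5,0.15,-3.6,0,0,-0.5,0.15,-4.5,0,0,-0.5,0.15,-5.4,0,0,-0.5,0.15,-6.3,0,0,-0.5,0.15,-7.2,0,0,-0.5,0.15,-8.1,0,0,-0.5,0.15,-8.8,0,0,-0.5,0.15,-9.3,0,0,-0.5,0.15,-9.4,0,0],
)

```text
clock: 18.62
position: [0.5169, 0.3096, 0.1988]
orientation: [[1.0, 0.004, 0.001], [0.004, -1.0, 0.002], [0.001, -0.002, -1.0]]
contact_force: [0.5, -0.5, -2.4]
finger_gap: 0.0413
grip_force: 35.9
```

>>> play_rows(
  increments=[-0.5,0,0,0,0,-0.5,0,0,0,0,-0.5,0,0,0,0],
)

```text
clock: 18.87
position: [0.5172, 0.3048, 0.1987]
orientation: [[1.0, -0.001, -0.001], [-0.001, -1.0, -0.001], [-0.001, 0.001, -1.0]]
contact_force: [-0.1, 0.5, -1.7]
finger_gap: 0.0418
grip_force: 35.9
```

>>> play_rows(
  increments=[-0.5,0,-0.08,0.4,0,-0.5,0,-0.08,1.0,0,-0.5,0,-0.08,1.7,0,-0.5,0,-0.08,2.4,0,-0.5,0,-0.08,3.0,0,-0.5,0,-0.08,3.5,0,-0.5,0,-0.08,3.8,0,-0.5,0,-0.08,3.95,0,-0.5,0,-0.08,4.02,0,-0.5,0,-0.08,4.06,0,-0.5,0,-0.08,4.06,0,-0.5,0,-0.08,4.06,0],
)

```text
clock: 19.87
position: [0.5182, 0.3096, 0.0377]
orientation: [[1.0, 0.0, 0.002], [0.0, -1.0, 0.001], [0.002, -0.001, -1.0]]
contact_force: [-0.5, 0.7, -0.9]
finger_gap: 0.0414
grip_force: 35.9
```

>>> play_rows(
  increments=[-0.5,0,0,0.03,0,-0.5,0,0,0.03,0,-0.5,0,0,0.03,0],
)

```text
clock: 20.12
position: [0.5176, 0.3096, 0.0358]
orientation: [[1.0, 0.0, 0.001], [0.0, -1.0, 0.0], [0.001, -0.0, -1.0]]
contact_force: [0.4, -0.2, -0.9]
finger_gap: 0.0409
grip_force: 35.9
```

>>> play_rows(
  increments=[-0.5,0,0,0.03,0,-0.5,0,0,0.05,0,-0.5,0,0,0.05,0],
)

```text
clock: 20.37
position: [0.5179, 0.3097, 0.0352]
orientation: [[1.0, 0.001, 0.001], [0.001, -1.0, 0.0], [0.001, -0.0, -1.0]]
contact_force: [-2.3, -0.7, 8.5]
finger_gap: 0.0412
grip_force: 36.5
```

>>> play_rows(
  increments=[0,0,0,0,0,0.2,0,0,0,0,0.4,0,0,0,0,0.4,0,0,0,0,0.4,0,0,-0.3,0,0.4,0,0,-1.0,0,0.4,0,0,-1.9,0,0.4,0,0,-2.8,0,0.4,0,0,-3.7,0,0.4,0,0.2,-4.2,0,0.4,-0.1,1.0,-4.2,0,0.4,-0.2,2.0,-4.2,0],
)

```text
clock: 21.37
position: [0.5109, 0.2308, 0.2044]
orientation: [[1.0, 0.004, 0.007], [0.004, -1.0, 0.002], [0.007, -0.002, -1.0]]
contact_force: [1.3, -0.9, -0.3]
finger_gap: 0.06
grip_force: 0.0
```

>>> play_rows(
  increments=[1,-0.3,1,0,0,1,-0.6,2,0,0,1,-0.9,3,0,0,1,-1.2,4,0,0,1,-1.5,5,0,0,1,-1.8,6,0,0,1,-2.0,7,0,0,1,-2.2,8,0,0,1,-2.4,9,0,0,1,-2.6,10,0,0,1,-2.75,11,0,0,1,-2.75,11.5,0,0],
)

```text
clock: 22.37
position: [0.399, -0.2353, 0.2023]
orientation: [[1.0, -0.003, 0.002], [-0.003, -1.0, -0.003], [0.002, 0.003, -1.0]]
contact_force: [0.6, -0.4, -0.1]
finger_gap: 0.0857
grip_force: 0.0
```

Run:
```python
from workcell import r,snapshot
from h import *
o=r.observe();print(o["position"])
s=snapshot("scene");t=snapshot("top")
im=s["img"][:,:,::-1]
a=cv2.resize(im[170:290,210:440],None,fx=3.2,fy=3.2,interpolation=cv2.INTER_CUBIC)
b=cv2.resize(t["img"][150:220,110:270,::-1],None,fx=4.6,fy=3.1 if 0 else 3.1,interpolation=cv2.INTER_CUBIC)[:216,:736]
cv2.imwrite("pics/c8.png",np.vstack([a,b]))
print(a.shape,b.shape)
```

```text
[ 0.39897493 -0.23528381  0.20228819]
(384, 736, 3) (216, 736, 3)
```

View pics/c8.png

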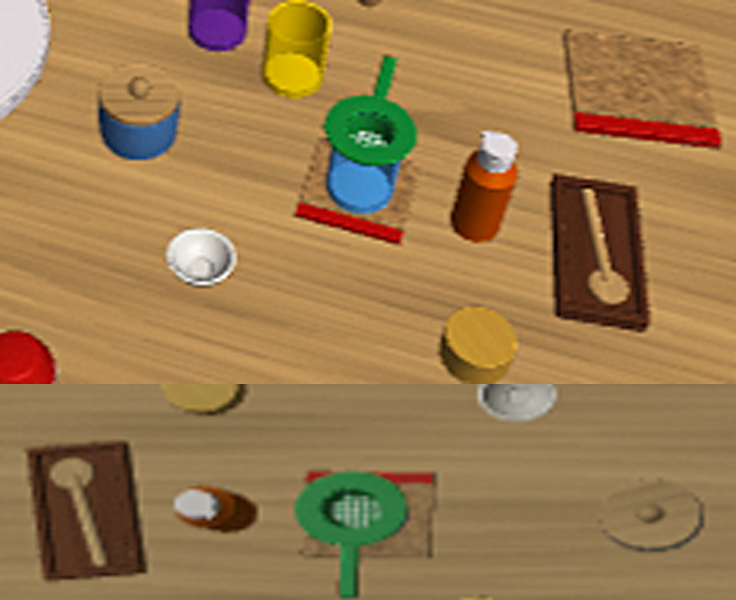

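>>> play_rows(
  increments=[1,0.02,0,0.4,0,1,0.02,0,1.0,0,1,0.02,0,1.7,0,1,0.02,0,2.4,0,1,0.02,0,3.0,0,1,0.02,0,3.4,0,1,0.02,0,3.59,0,1,0.02,0,3.59,0,1,0.02,0,3.59,0],
)

```text
clock: 23.22
position: [0.4005, -0.2301, 0.0581]
orientation: [[1.0, 0.001, -0.0], [0.001, -1.0, 0.0], [-0.0, -0.0, -1.0]]
contact_force: [0.9, -0.4, 0.1]
finger_gap: 0.0856
grip_force: 0.0
```

>>> play_rows(
  increments=[-0.5,0,0,0,0,-0.5,0,0,0,0,-0.5,0,0,0,0,-0.5,0,0,0,0,-0.5,0,0,0,0,-0.5,0,0,0,0,-0.5,0,0,0,0,-0.5,0,0,0,0],
)

```text
clock: 23.88
position: [0.4011, -0.2315, 0.0589]
orientation: [[1.0, 0.0, 0.002], [0.0, -1.0, -0.002], [0.002, 0.002, -1.0]]
contact_force: [0.7, -1.0, 5.9]
finger_gap: 0.0414
grip_force: 34.8
```

>>> play_rows(
  increments=[-0.5,0,0,-0.4,0,-0.5,0,0,-1.0,0,-0.5,0,0,-1.7,0,-0.5,0,0,-2.4,0,-0.5,0.2,-0.4,-3.0,0,-0.5,0.5,-1.1,-3.4,0,-0.5,0.8,-1.9,-3.6,0,-0.5,1.1,-2.7,-3.6,0,-0.5,1.4,-3.5,-3.6,0,-0.5,1.7,-4.3,-3.6,0,-0.5,2.0,-5.1,-3.6,0,-0.5,2.3,-5.9,-3.6,0],
)

```text
clock: 24.88
position: [0.4921, 0.0071, 0.202]
orientation: [[1.0, 0.0, -0.0], [0.0, -1.0, 0.0], [-0.0, -0.0, -1.0]]
contact_force: [0.8, -0.4, -1.4]
finger_gap: 0.0408
grip_force: 36.0
```

>>> play_rows(
  increments=[-0.5,0.3,-0.8,0,0,-0.5,0.5,-1.6,0,0,-0.5,0.59,-2.2,0,0,-0.5,0.59,-2.6,0,0,-0.5,0.59,-2.62,0,0,-0.5,0.59,-2.62,0,0,-0.5,0.59,-2.62,0,0,-0.5,0.59,-2.62,0,0],
)

```text
clock: 25.55
position: [0.5156, 0.1091, 0.2017]
orientation: [[1.0, -0.001, -0.0], [-0.001, -1.0, -0.0], [-0.0, 0.0, -1.0]]
contact_force: [-0.4, 0.1, -1.2]
finger_gap: 0.0412
grip_force: 36.0
```

>>> play_rows(
  increments=[-0.5,0,-0.02,0.4,0,-0.5,0,-0.02,1.0,0,-0.5,0,-0.02,1.7,0,-0.5,0,-0.02,2.4,0,-0.5,0,-0.02,3.0,0,-0.5,0,-0.02,3.5,0,-0.5,0,-0.02,3.85,0,-0.5,0,-0.02,4.02,0,-0.5,0,-0.02,4.09,0,-0.5,0,-0.02,4.13,0,-0.5,0,-0.02,4.13,0,-0.5,0,-0.02,4.13,0],
)

```text
clock: 26.55
position: [0.5166, 0.1108, 0.0374]
orientation: [[1.0, -0.0, 0.002], [-0.0, -1.0, -0.0], [0.002, 0.0, -1.0]]
contact_force: [0.3, 0.6, -1.1]
finger_gap: 0.0411
grip_force: 36.0
```

>>> play_rows(
  increments=[-0.5,0,0,0.03,0,-0.5,0,0,0.06,0,-0.5,0,0,0.06,0,-0.5,0,0,0.06,0],
)

```text
clock: 26.88
position: [0.5159, 0.1111, 0.0344]
orientation: [[1.0, 0.0, 0.0], [0.0, -1.0, -0.0], [0.0, 0.0, -1.0]]
contact_force: [-0.4, -0.0, -0.3]
finger_gap: 0.0412
grip_force: 36.0
```

>>> play_rows(
  increments=[-0.5,0,0,0.03,0,-0.5,0,0,0.05,0,-0.5,0,0,0.05,0],
)

```text
clock: 27.13
position: [0.516, 0.1111, 0.0338]
orientation: [[1.0, 0.0, 0.001], [0.0, -1.0, -0.0], [0.001, 0.0, -1.0]]
contact_force: [-1.6, 0.2, 11.9]
finger_gap: 0.0415
grip_force: 37.2
```

>>> play_rows(
  increments=[0,0,0,0,0,0.2,0,0,0,0,0.4,0,0,0,0,0.4,0,0,0,0,0.4,0,0,-0.3,0,0.4,0,0,-1.0,0,0.4,0,0,-1.9,0,0.4,0,0,-2.8,0,0.4,0,0,-3.7,0,0.4,0,0.2,-4.3,0,0.4,0.2,1.0,-4.3,0,0.4,0.4,2.0,-4.3,0],
)

```text
clock: 28.13
position: [0.5327, 0.0321, 0.2063]
orientation: [[1.0, 0.005, 0.005], [0.005, -1.0, 0.0], [0.005, 0.0, -1.0]]
contact_force: [0.6, -0.5, -0.1]
finger_gap: 0.0598
grip_force: 0.0
```

>>> play_rows(
  increments=[0,0.2,1,0,0,0,0.4,2,0,0,0,0.6,3,0,0,0,0.8,4,0,0,0,1.0,5,0,0,0,1.05,6,0,0,0,1.05,7,0,0,0,1.05,7.7,0,0,0,1.05,8.0,0,0,0,1.05,8.0,0,0,0,1.05,8.0,0,0],
)

```text
clock: 29.05
position: [0.5733, -0.2882, 0.2034]
orientation: [[1.0, -0.001, -0.001], [-0.001, -1.0, 0.002], [-0.001, -0.002, -1.0]]
contact_force: [-0.9, -0.1, 0.0]
finger_gap: 0.0427
grip_force: 0.0
```

Run:
```python
from workcell import r,snapshot
from h import *
s=snapshot("wrist");o=r.observe();p=o["position"];print(p,o["finger_gap"])
im=cv2.resize(s["img"][:,:,::-1],(800,600),interpolation=cv2.INTER_CUBIC)
for q in [(.574,-.289,.11),(.5745,-.2895,.067)]:
    q=proj(s,q)*800/512;print(q);cv2.drawMarker(im,(int(q[0]),int(q[1])),(0,0,255),0,16,1)
for n,q in (("x",(.584,-.289,.11)),("y",(.574,-.279,.11))):print(n,proj(s,q)*800/512)
cv2.imwrite("pics/w9.png",im)
```

```text
[ 0.57346713 -0.28715927  0.20355853] 0.042320857486179274
[403.50466497 299.08102585]
[403.9338837  279.18589365]
x [403.53607961 283.06606374]
y [386.85433149 299.07506068]
```

View pics/w9.png

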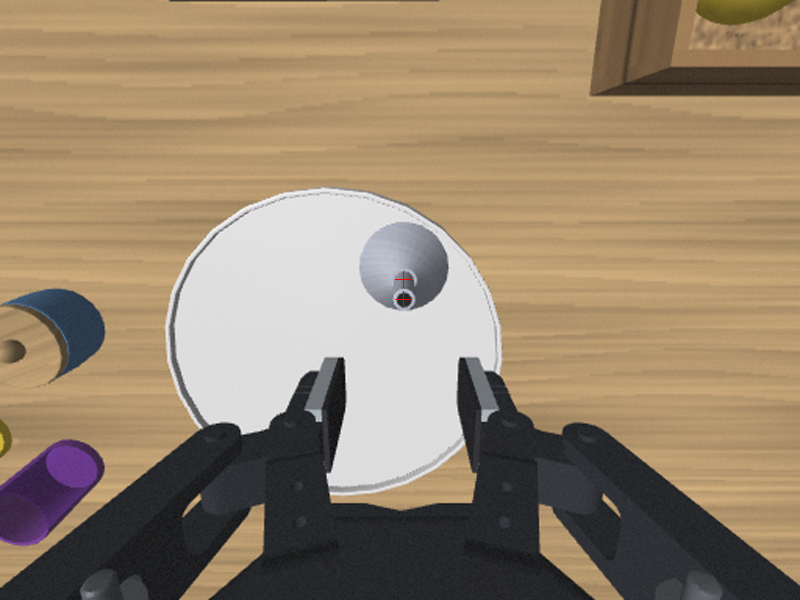

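>>> play_rows(
  increments=[0,0.02,0.04,0.5,0,0,0.02,0.04,1.2,0,0,0.02,0.04,1.9,0,0,0.02,0.04,2.6,0,0,0.02,0.04,3.1,0,0,0.02,0.04,3.26,0,0,0.02,0.04,3.26,0,0,0.02,0.04,3.26,0],
)

```text
clock: 29.77
position: [0.5754, -0.2894, 0.0744]
orientation: [[1.0, 0.002, 0.0], [0.002, -1.0, -0.0], [0.0, 0.0, -1.0]]
contact_force: [0.0, 0.2, 0.5]
finger_gap: 0.0428
grip_force: 0.0
```

>>> play_rows(
  increments=[-1,0,0,0,0,-1,0,0,0,0,-1,0,0,0,0,-1,0,0,0,0,-1,0,0,0,0,-1,0,0,0,0,-1,0,0,0,0,-1,0,0,0,0],
)

```text
clock: 30.43
position: [0.5755, -0.2909, 0.0752]
orientation: [[1.0, -0.0, 0.002], [-0.0, -1.0, -0.001], [0.002, 0.001, -1.0]]
contact_force: [0.9, 1.7, 5.2]
finger_gap: 0.0127
grip_force: 34.9
```

>>> play_rows(
  increments=[-1,0,0,-0.4,0,-1,0,0,-1.0,0,-1,0,0,-1.7,0,-1,0,0,-2.4,0,-1,0.1,-0.4,-3.0,0,-1,0.2,-1.1,-3.4,0,-1,0.3,-1.9,-3.6,0,-1,0.4,-2.7,-3.6,0,-1,0.5,-3.5,-3.6,0,-1,0.6,-4.4,-3.6,0,-1,0.7,-5.3,-3.6,0,-1,0.8,-6.2,-3.6,0],
)

```text
clock: 31.43
position: [0.6062, -0.0412, 0.2175]
orientation: [[1.0, -0.001, -0.001], [-0.001, -1.0, 0.0], [-0.001, -0.0, -1.0]]
contact_force: [0.8, -0.2, -1.3]
finger_gap: 0.0134
grip_force: 34.3
```

>>> play_rows(
  increments=[-1,0.1,-0.9,0,0,-1,0.2,-1.8,0,0,-1,0.29,-2.7,0,0,-1,0.29,-3.6,0,0,-1,0.29,-4.5,0,0,-1,0.29,-5.4,0,0,-1,0.29,-5.9,0,0,-1,0.29,-6.25,0,0,-1,0.29,-6.25,0,0,-1,0.29,-6.25,0,0,-1,0.29,-6.25,0,0],
)

```text
clock: 32.35
position: [0.6183, 0.2059, 0.2175]
orientation: [[1.0, -0.001, -0.001], [-0.001, -1.0, -0.001], [-0.001, 0.001, -1.0]]
contact_force: [-0.0, 0.1, -0.8]
finger_gap: 0.013
grip_force: 34.3
```

>>> play_rows(
  increments=[-1,0,-0.07,0.4,0,-1,0,-0.07,1.0,0,-1,0,-0.07,1.7,0,-1,0,-0.07,2.4,0,-1,0,-0.07,3.0,0,-1,0,-0.07,3.5,0,-1,0,-0.07,3.85,0,-1,0,-0.07,4.02,0,-1,0,-0.07,4.1,0,-1,0,-0.07,4.15,0,-1,0,-0.07,4.15,0,-1,0,-0.07,4.15,0],
)

```text
clock: 33.35
position: [0.6191, 0.21, 0.0528]
orientation: [[1.0, -0.0, 0.002], [-0.0, -1.0, 0.0], [0.002, -0.0, -1.0]]
contact_force: [-0.3, 0.4, -0.9]
finger_gap: 0.013
grip_force: 34.3
```

>>> play_rows(
  increments=[-1,0,0,0.03,0,-1,0,0,0.05,0,-1,0,0,0.05,0,-1,0,0,0.05,0],
)

```text
clock: 33.68
position: [0.6186, 0.2104, 0.0503]
orientation: [[1.0, 0.001, 0.001], [0.001, -1.0, 0.0], [0.001, -0.0, -1.0]]
contact_force: [-0.1, -0.0, -0.1]
finger_gap: 0.0131
grip_force: 34.5
```

>>> play_rows(
  increments=[-1,0,0,0.03,0,-1,0,0,0.04,0,-1,0,0,0.04,0],
)

```text
clock: 33.93
position: [0.6187, 0.2107, 0.0502]
orientation: [[1.0, 0.001, 0.002], [0.001, -1.0, 0.0], [0.002, -0.0, -1.0]]
contact_force: [-3.1, 0.8, 8.1]
finger_gap: 0.0129
grip_force: 35.3
```

>>> play_rows(
  increments=[-0.6,0,0,0,0,-0.3,0,0,0,0,0,0,0,0,0,0,0,0,0,0,0,0,0,-0.3,0,0,0,0,-1.0,0,0,0,0,-1.9,0,0,0,0,-2.8,0,0,0,0,-3.7,0,0,0,0.3,-4.5,0,0,0,1.0,-4.5,0,0,0,2.0,-4.5,0],
)

```text
clock: 34.93
position: [0.6199, 0.1322, 0.2324]
orientation: [[1.0, 0.005, 0.008], [0.005, -1.0, 0.001], [0.008, -0.001, -1.0]]
contact_force: [0.4, -0.8, -0.2]
finger_gap: 0.0427
grip_force: 0.0
```

>>> play_rows(
  increments=[0,0,1,0,0,0,0,2,0,0,0,0,3,0,0,0,0,4,0,0,0,0,5,0,0,0,0,6,0,0,0,0,7,0,0,0,0,7,0,0,0,0,7,0,0,0,0,7,0,0],
)

```text
clock: 35.77
position: [0.618, -0.1497, 0.2284]
orientation: [[1.0, -0.001, -0.0], [-0.001, -1.0, 0.001], [-0.0, -0.001, -1.0]]
contact_force: [0.1, 0.6, 0.6]
finger_gap: 0.0423
grip_force: 0.0
```

Run:
```python
from workcell import r,snapshot
from h import *
o=r.observe();print(o["position"],o["clock"])
s=snapshot("scene");t=snapshot("top")
im=s["img"][:,:,::-1]
a=cv2.resize(im[180:280,220:420],None,fx=3.7,fy=3.7,interpolation=cv2.INTER_CUBIC)[:,:740]
b=t["img"][135:215,110:270,::-1];c=cv2.resize(b,(0,0),fx=4.625,fy=4.625,interpolation=cv2.INTER_CUBIC)
for p in [(.617,.2095,.085),(.517,.3085,.1),(.515,.1105,.1),(.518,.211,.08)]:
    q=(proj(t,p)-[110,135])*4.625+1.8;cv2.drawMarker(c,(int(q[0]),int(q[1])),(255,0,0),0,10,1)
c=c[:230 if 0 else 370]
v=np.vstack([a[120:350 if 0 else 370][:230],c]);print(v.shape)
cv2.imwrite("pics/fin.png",v)
```

```text
[ 0.61795674 -0.14971195  0.2284125 ] 35.7667
(600, 740, 3)
```

View pics/fin.png

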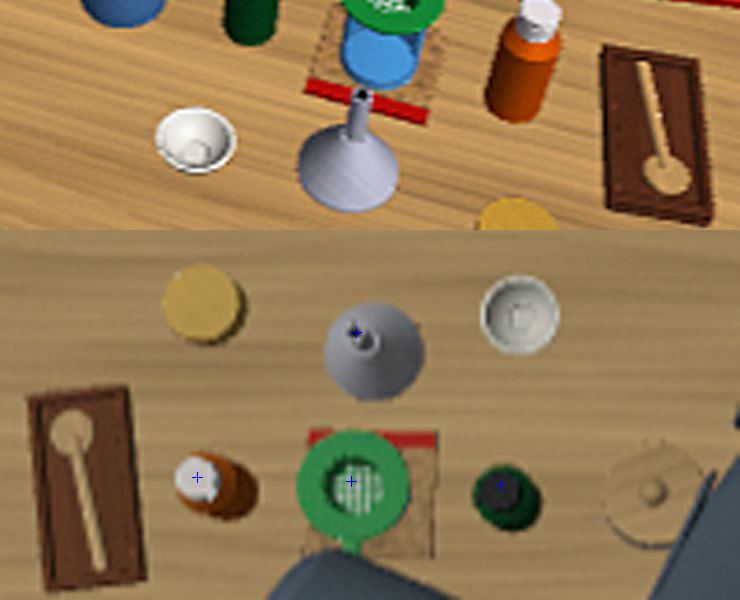

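The final view shows everything upright and within a few mm of its marker, and the dish hasn't moved. Handing in.

```bash
python3 -c "
from workcell import ticket
print(ticket.hand_in())"
```

```text
the job is handed in; nothing more can be done
None
```

I handed the job in at about 36 s on the clock; the last pictures show all five things upright in their places and the white dish where it was, but the hand-in returned no verdict.

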